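Close the core clamp

ROBOT

A 6-joint arm with a two-finger parallel gripper is mounted at the origin on a cart in front of the work surface, level with it; the furniture and walls round the work are solid. World frame = base frame: x ahead of the robot, y to its left, z up, the work surface at z = 0. Lengths are in m, angles in rad, forces in N, time in s.
With the tool pointing down it reaches from about 0.35 to 0.775 m from the base axis. Payload 7.3 kg.
Tool frame: the origin (TCP) lies between the finger pads; the fingertips stand 8 mm ahead of it and the grasp point (between the pads) lies 11 mm behind it (robot.nose_length is the distance from the TCP to the fingertips, in m); z points along the fingers, y is the line along which they close (so a half turn about z gives the same grasp; the last joint's range is limited). The gripper opens to 92 mm and grips with 3 to 60 N. Pads are 19 mm wide; open, the fingers measure 130 mm over their backs; the gripper's body (75 mm by 190 mm) begins 47 mm behind the grasp point.
Start: joints at [-1.423, 0.342, 1.524, -0, 1.275, -0.146], TCP at [0.152, -0.503, 0.201] pointing down, gripper open.
Joint ranges: [-2.53, 2.53], [-0.77, 2.02], [0.04, 2.7], [-1, 4.14], [0.28, 2.66], [-3.11, 3.11]. Speed limits (rad/s): [2.57, 2.57, 3.14, 3.14, 3.14, 3.14].

INTERFACE

Orientations are given as [roll, pitch, yaw] about the fixed x, y, z axes, in that order (R = Rz(yaw) Ry(pitch) Rx(roll)).
In Python, from cell import robot gives the robot as it stands. The module is installed in compiled form; this text tells all that it offers.
- The arm moves only by the shell command python3 -m jog 'ROWS' [FORCE]. ROWS is JSON, a list that holds one entry, the list of rows, each a list of 5 numbers: the gripper's target within -1 to 1 (fully open at 1, half-way at 0, shut at -1), then the shift along the tool's x, y, z in m, then the turn about the tool's z in rad. A call has 1 to 5 rows; each row is the pose to reach, as a shift and turn from the pose commanded when the call began, along the tool's axes at that moment; what a row does not reach only later rows make up. A row lasts 1/12 s, in which the tool goes at most 41.7 mm and 7.16 degrees, less where a joint would pass 70% of its speed; a pose out of reach is approached as far as the arm can. A call with a gripper value outside its range is refused whole. The fingers move at their own pace and stop on an object; FORCE is the grip in N (left out, the last holds). Time passes only in rows, so rows that repeat a pose let the fingers close. It gives the time, the measured TCP pose, the force, the opening and the grip force at its end, in the units of the state.
- robot.observe(): the state, without advancing time (a new reading comes with each control period).
- robot.read_camera(name): name is "scene" or "side" or "wrist"; returns the picture (420x560x3 uint8, red, green, blue); there is no depth.
- robot.camera_model(name): a dict with "camera_matrix" (3x3 intrinsics, pixels), "position" and "attitude" of the camera in the world; the wrist camera has in their place "mount" (4x4, takes a point from camera to tool coordinates, whose origin is the TCP and whose axes are the flange's). Camera axes: x right, y down, z forward; pixel columns grow to the right and rows downward; lengths in m; the calibration is good to about 2 mm. A picture is of the moment at which its call begins: read the wrist's pose just before it. camera_model takes no time and is no camera call.
- robot.hand_in(): hands the job in; it is judged then, once.
The state is a dict: "time": time; "qpos": joint angles; "qvel": joint speeds; "joint_efforts": joint torques, N m; "tool_pos": TCP position; "tool_rot": TCP orientation; "contact_force": force on the tool from outside, world axes, zero at the start; "torque": the same for the moment, N m; "opening": finger opening in m; "grip_force": force on a finger pad.
Only numpy, scipy, OpenCV 4.12 (cv2) and the standard library are available. Lean on these libraries where they do the work, as an engineer would, in place of code of your own. Each camera call takes 0.05 s, during which the arm holds its last target. There are 200 camera calls.

TASK

Two equal clamping stands are on the bench, and a ring core lies in one of them. Slide the knobbed carriage of that stand towards the core until the core is pushed fully home in the fixed vee jaw and is held between both jaws, then let go. Leave the empty stand's carriage where it is.

Things in the scene. Friction and masses are not known exactly. Their poses are not given: they have to be found in the camera images.
- core_stand: Loaded clamping stand, fixed to the bench. Grey base 108 (x) x 240 (y) x 12 mm, origin at the centre of its underside, z up. Guide rails along y (tops at 24 mm). At its +y end (robot's left) a fixed 120-degree vee jaw (top 40 mm, apex at y +95 mm). Facing it a sliding carriage with an equal jaw and an upright round black knob, 26 mm across, 42 to 86 mm above the bench, axis at x 0, y = -81.5 mm + jaw. All else on it is under 41 mm.
- jaw (a joint): Position of the loaded stand's carriage in m: 0 fully open, growing as it slides along the stand's +y towards the core and fixed jaw; starts between 0 and 0.03. With the core held between both jaws it reads about 0.068 and the core stops it. About 2.5 N of friction; it stays where it is left. A push of 8 to 15 N is enough.
- ring_core: Dark grey ring core, 68 mm outer diameter, 22 mm high, about 0.16 kg, loose, lying flat on the loaded stand's base plate close to the fixed jaw; origin at the centre of its underside. Fully home in the fixed jaw its centre is at x 0, y +56 mm of the stand.
- spare_jaw_knob (a point): Middle of the knob (66 mm above the bench) of the other, empty stand, which has the same shape and stands beside the loaded one, to its left or right. Not to be moved.
Mind the look-alikes: they are no part of the job. Leave any purple look-alike of the ring_core alone.

How it is judged:
At the end, for the whole second after the job is handed in: The loaded stand's carriage stands against the core (joint between 0.063 and 0.073 m, that is at most about 5 mm of play), and the core lies flat (within 8 degrees, not lifted over 4 mm) and at rest between the jaws, home in the fixed vee to within 4 mm along the slide and 6 mm sideways (value of joint jaw between 0.063 and 0.073 m and y of ring_core in the frame of core_stand above 0.052 m and x of ring_core in the frame of core_stand between -0.006 and 0.006 m and z of ring_core in the frame of core_stand below 0.016 m and angle between ring_core's own z axis and vertical below 0.15 rad and linear speed of ring_core below 0.02 m/s); the robot touches nothing.
It fails at once if the empty stand's carriage is moved by more than 10 mm (distance of spare_jaw_knob from where it was at the start of the episode above 0.01 m).
It also fails if it takes over 26 s, if anything falls off the work surface, if the arm or the gripper's body presses on something with over 40 N, if the wrist force passes 120 N, or if a joint passes its speed limit or range.

## Working session

There is one attempt and no reset: what is moved stays moved. The work goes in short steps, Python scripts to look and compute and a shell command to move; the robot and the scene stay as the last step left them, time stands still between calls to the robot, and variables do not carry over. Pictures are saved under pics/ and viewed, at most 10 in all, crops included, and the job is handed in when it is done.

```bash
mkdir -p pics; cat > h.py <<'E'
import numpy as np, cv2
from scipy.spatial.transform import Rotation as R
from cell import robot
def cam(name):
    m=robot.camera_model(name); K=np.array(m["camera_matrix"])
    if "mount" in m:
        s=robot.observe(); T=np.eye(4); T[:3,:3]=rot(s["tool_rot"]); T[:3,3]=s["tool_pos"]
        T=T@np.array(m["mount"]); return K,T[:3,3],T[:3,:3]
    return K,np.array(m["position"]),rot(m["attitude"])
def rot(a):
    a=np.array(a); return a if a.shape==(3,3) else R.from_euler('xyz',a).as_matrix()
def pix2w(c,u,v,z):
    K,p,A=c; d=A@np.linalg.solve(K,[u,v,1]); return p+d*(z-p[2])/d[2]
def w2pix(c,P):
    K,p,A=c; q=K@(A.T@(np.array(P)-p)); return q[:2]/q[2]
def snap(n,f): 
    im=robot.read_camera(n)[:,:,::-1]; cv2.imwrite("pics/"+f,im); return im
E
python3 - <<'E'
from h import *
a=snap("scene","s1.png"); b=snap("side","d1.png")
for n in("scene","side"): print(robot.camera_model(n))
print(robot.observe())
E
```

```text
{'camera_matrix': array([[433.32117531,   0.        , 282.15618834],
       [  0.        , 433.32117531, 222.55584146],
       [  0.        ,   0.        ,   1.        ]]), 'position': array([-0.12178964,  0.31017236,  0.79401468]), 'attitude': array([-2.37216277,  0.01087773, -2.0583039 ])}
{'camera_matrix': array([[500.02911643,   0.        , 283.4471035 ],
       [  0.        , 500.02911643, 216.11679759],
       [  0.        ,   0.        ,   1.        ]]), 'position': array([0.00158939, 0.94632839, 0.87839474]), 'attitude': array([-2.23017943,  0.02175406, -2.6747688 ])}
{'time': 0.1, 'qpos': array([-1.42298689e+00,  3.42631651e-01,  1.52492689e+00,  1.93967800e-05,
        1.27542673e+00, -1.45978191e-01]), 'qvel': array([ 2.57630922e-04, -8.78234749e-04, -3.25452083e-03, -1.31717383e-03,
        2.12254125e-03,  6.15715794e-05]), 'joint_efforts': array([ 1.91415580e-03, -4.32004309e+01, -2.44694370e+01,  7.19506200e-02,
        5.25958103e-02, -4.42281407e-05]), 'tool_pos': array([ 0.15200695, -0.5020859 ,  0.20082372]), 'tool_rot': array([-3.14021755e+00, -2.20921225e-04,  2.93781821e-01]), 'contact_force': array([-0.45373341,  0.40003503, -0.09499144]), 'torque': array([-0.05320789,  0.02169743, -0.01215173]), 'grip_force': 0.0, 'opening': 0.09193791948961196}
```

View pics/s1.png

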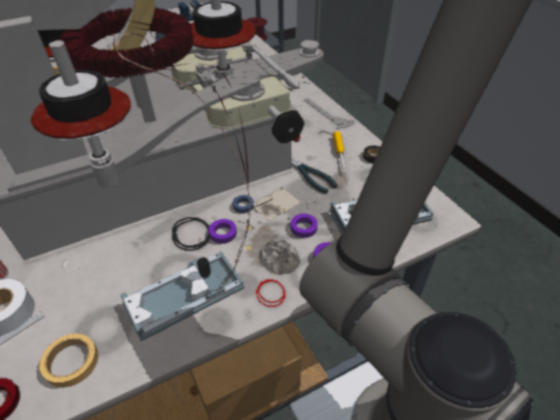

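View pics/d1.png

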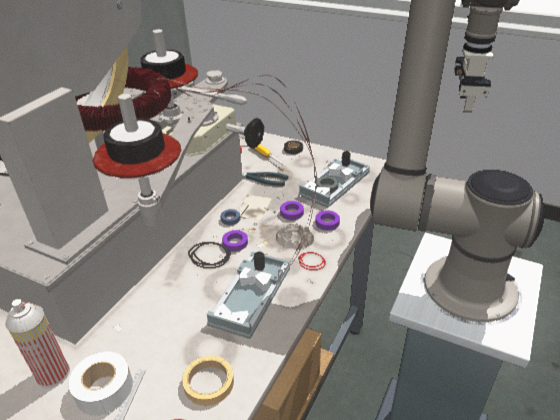

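```bash
python3 - <<'E'
from h import *
b=cv2.imread("pics/d1.png"); 
c1=cv2.resize(b[140:215,290:380],None,fx=6,fy=6,interpolation=cv2.INTER_CUBIC)
c=cv2.resize(b[240:340,200:300],None,fx=2.5,fy=2.5,interpolation=cv2.INTER_CUBIC)
o=np.zeros((450,790,3),np.uint8); o[:450,:540]=c1; o[:250,540:790]=c
cv2.imwrite("pics/c1.png",o)
E
```

```text
(no output)
```

View pics/c1.png

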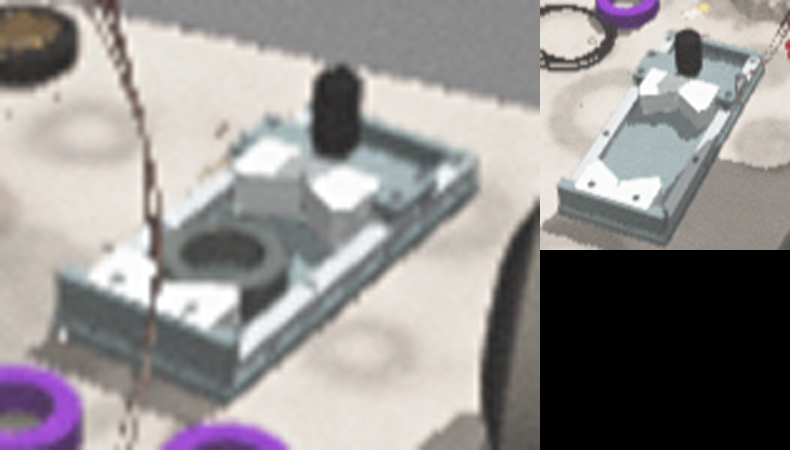

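```bash
python3 - <<'E'
from h import *
c=cam("side")
f=lambda x,y,z:print((x,y),pix2w(c,290+(x+.5)/6-.5,140+(y+.5)/6-.5,z).round(4))
f(337,74,.086);f(335,150,.042)
for p in [(64,345),(230,400),(475,190)]: f(*p,0)
f(222,258,.034)
print(robot.camera_model("wrist"))
E
```

```text
(337, 74) [ 0.4486 -0.3294  0.086 ]
(335, 150) [ 0.4463 -0.3273  0.042 ]
(64, 345) [ 0.5251 -0.1624  0.    ]
(230, 400) [ 0.4319 -0.1549  0.    ]
(475, 190) [ 0.386  -0.3848  0.    ]
(222, 258) [ 0.4649 -0.2207  0.034 ]
{'camera_matrix': array([[361.51149384,   0.        , 279.58941926],
       [  0.        , 361.51149384, 203.43114549],
       [  0.        ,   0.        ,   1.        ]]), 'mount': array([[-1.38774597e-05, -9.62148837e-01, -2.72524521e-01,
         7.36696655e-02],
       [ 9.99999951e-01,  7.21349668e-05, -3.05594642e-04,
        -3.41833758e-04],
       [ 3.13686077e-04, -2.72524512e-01,  9.62148789e-01,
        -1.83786886e-01],
       [ 0.00000000e+00,  0.00000000e+00,  0.00000000e+00,
         1.00000000e+00]])}
```

Two stands are in view. The far one (side ~335,180) has a dark grey ring between its jaws and the near one (side ~250,290) is empty. So the loaded stand is the right-hand one, its knob is near (0.447, -0.328), and its yaw is about -10.5°. The purple rings lie loose on the bench. I'll move to a point behind that knob with the fingers shut.

```bash
python3 -m jog '[[[-1,0.04,-0.005,0,-0.12],[-1,0.08,-0.01,0,-0.24],[-1,0.12,-0.015,0,-0.36],[-1,0.16,-0.02,0,-0.48],[-1,0.2,-0.024,0,-0.6]]]' 20; python3 - <<'E'
from h import *
s=robot.observe(); A=rot(s["tool_rot"]); print(s["tool_rot"],s["tool_pos"], A.T@(np.array([.438,-.377,.2])-s["tool_pos"]))
E
```

```text
time: 0.52
tool_pos: [0.3379, -0.4203, 0.2012]
tool_rot: [-3.141, -0.0, 0.899]
contact_force: [-0.7, -0.9, 0.1]
opening: 0.0631
grip_force: 0.0
[-3.14096664e+00 -2.25583607e-04  8.99264103e-01] [ 0.3378757  -0.42031421  0.20117914] [0.09620506 0.05143547 0.00116864]
```

```bash
python3 -m jog '[[[-1,0.03,0.016,0,-0.12],[-1,0.06,0.032,0,-0.24],[-1,0.08,0.045,0,-0.36],[-1,0.096,0.051,0,-0.48],[-1,0.096,0.051,0,-0.49]]]' >/dev/null;  python3 -m jog '[[[-1,0,0,0,0],[-1,0,0,0,0]]]'; python3 - <<'E'
from h import *
c=cam("wrist"); im=snap("wrist","w1.png")
print(w2pix(c,[.447,-.328,.086]), robot.observe()["tool_rot"])
E
```

```text
time: 1.1
tool_pos: [0.4356, -0.379, 0.2011]
tool_rot: [-3.141, -0.0, 1.381]
contact_force: [-0.3, -0.4, 0.6]
opening: 0.0163
grip_force: 0.0
[281.59254808 128.82271956] [-3.14084187e+00 -3.11347376e-05  1.38055930e+00]
```

View pics/w1.png

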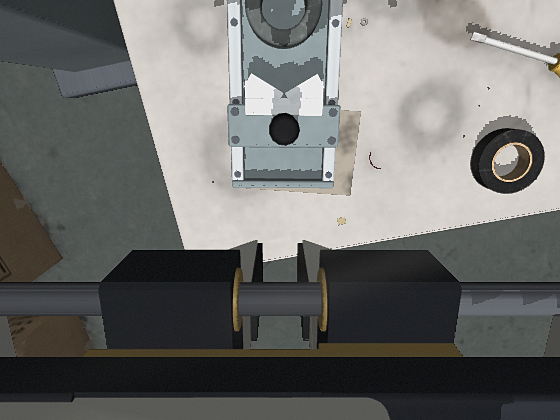

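The wrist picture shows the loaded stand's knob at (284,129), where I predicted it. The rails run vertically, so the tool's x axis is in line with the slide. The core is above at about (284,10).

```bash
python3 - <<'E'
from h import *
s=robot.observe(); A=rot(s["tool_rot"]); c=cam("wrist")
f=lambda n,u,v,z:print(n,(A.T@(pix2w(c,u,v,z)-s["tool_pos"])).round(4))
f("knob",284,129,.086);f("base end",283,184,.012);f("core",284,8,.034);f("L",232,184,.012);f("R",334,184,.012)
E
```

```text
knob [0.0521 0.0036 0.1152]
base end [-0.0103  0.0036  0.1892]
core [0.1523 0.0038 0.1672]
L [-0.0104 -0.0503  0.1893]
R [-0.0103  0.0574  0.1892]
```

```bash
python3 -m jog '[[[-1,0,0.0036,0.035,0],[-1,0,0.0036,0.07,0],[-1,0,0.0036,0.105,0],[-1,0,0.0036,0.135,0],[-1,0,0.0036,0.142,0]]]' ;  python3 -m jog '[[[-1,0.01,0,0,0],[-1,0.018,0,0,0],[-1,0.024,0,0,0],[-1,0.024,0,0,0]]]';python3 -m jog '[[[-1,0.004,0,0,0],[-1,0.008,0,0,0],[-1,0.012,0,0,0],[-1,0.016,0,0,0],[-1,0.02,0,0,0]]]'
```

```text
time: 1.57
tool_pos: [0.4366, -0.3778, 0.0547]
tool_rot: [-3.135, -0.005, 1.38]
contact_force: [-0.1, 0.0, 0.0]
opening: 0.0006
grip_force: 0.0
time: 1.9
tool_pos: [0.4456, -0.3552, 0.0617]
tool_rot: [3.139, 0.002, 1.385]
contact_force: [0.2, 0.5, -0.3]
opening: 0.0006
grip_force: 0.0
time: 2.32
tool_pos: [0.4488, -0.3369, 0.0604]
tool_rot: [3.14, 0.002, 1.384]
contact_force: [-1.0, -2.0, 6.4]
opening: 0.0008
grip_force: 3.0
```

```bash
python3 -m jog '[[[-1,0.004,0,0,0],[-1,0.008,0,0,0],[-1,0.012,0,0,0],[-1,0.015,0,0,0],[-1,0.018,0,0,0]]]'; python3 -m jog '[[[-1,0.002,0,0,0],[-1,0.004,0,0,0],[-1,0.006,0,0,0],[-1,0.006,0,0,0]]]'; python3 - <<'E'
from h import *
c=cam("wrist"); im=snap("wrist","w2.png")
s=robot.observe();print(s["tool_pos"],s["contact_force"])
E
```

```text
time: 2.73
tool_pos: [0.4523, -0.3191, 0.0604]
tool_rot: [3.139, 0.002, 1.384]
contact_force: [0.4, -3.0, 6.5]
opening: 0.0007
grip_force: 3.0
time: 3.07
tool_pos: [0.4535, -0.313, 0.0604]
tool_rot: [3.139, 0.001, 1.384]
contact_force: [0.8, -1.7, 5.5]
opening: 0.0005
grip_force: 2.9
[ 0.45346029 -0.31297941  0.06033247] [ 1.13264591 -1.32986914  4.95363599]
```

View pics/w2.png

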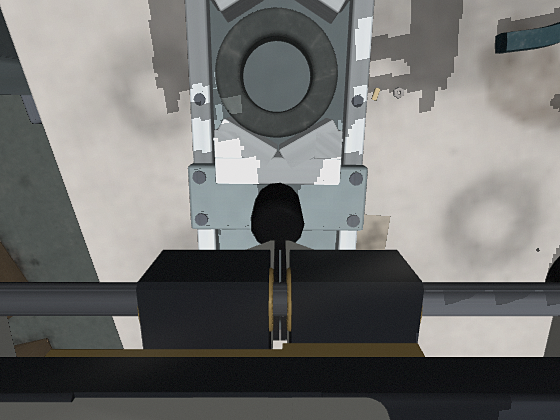

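The carriage has reached the core at (277,75), and the core still has a gap to the fixed vee at the top. I'll keep pushing in small steps and watch the force.

```bash
python3 -m jog '[[[-1,0.002,0,0,0],[-1,0.004,0,0,0],[-1,0.006,0,0,0],[-1,0.008,0,0,0],[-1,0.008,0,0,0]]]'; python3 -m jog '[[[-1,0.0015,0,0,0],[-1,0.003,0,0,0],[-1,0.003,0,0,0]]]';python3 -m jog '[[[-1,0.0015,0,0,0],[-1,0.003,0,0,0],[-1,0.003,0,0,0]]]'
```

```text
time: 3.53
tool_pos: [0.455, -0.3054, 0.0604]
tool_rot: [3.139, 0.002, 1.384]
contact_force: [-0.1, -2.2, 5.9]
opening: 0.0004
grip_force: 2.8
time: 3.78
tool_pos: [0.4556, -0.3031, 0.0606]
tool_rot: [3.139, 0.003, 1.384]
contact_force: [-1.1, -3.7, 6.3]
opening: 0.0009
grip_force: 3.2
time: 4.03
tool_pos: [0.4562, -0.3005, 0.0608]
tool_rot: [3.138, 0.003, 1.384]
contact_force: [-1.2, -6.0, 7.0]
opening: 0.0004
grip_force: 3.6
```

```bash
python3 -m jog '[[[-1,0.001,0,0,0],[-1,0.002,0,0,0],[-1,0.002,0,0,0]]]';python3 -m jog '[[[-1,0.001,0,0,0],[-1,0.002,0,0,0],[-1,0.002,0,0,0]]]'; python3 - <<'E'
from h import *
c=cam("wrist"); im=snap("wrist","w3.png")
s=robot.observe();print(s["tool_pos"],s["contact_force"])
E
```

```text
time: 4.28
tool_pos: [0.4567, -0.2987, 0.0609]
tool_rot: [3.138, 0.004, 1.384]
contact_force: [-0.3, -5.2, 7.5]
opening: 0.0004
grip_force: 3.7
time: 4.53
tool_pos: [0.4571, -0.2968, 0.0609]
tool_rot: [3.138, 0.004, 1.384]
contact_force: [-0.6, -6.3, 7.7]
opening: 0.0007
grip_force: 3.8
[ 0.45710614 -0.29679017  0.06089558] [-1.00458212 -5.88615022  7.18926485]
```

View pics/w3.png

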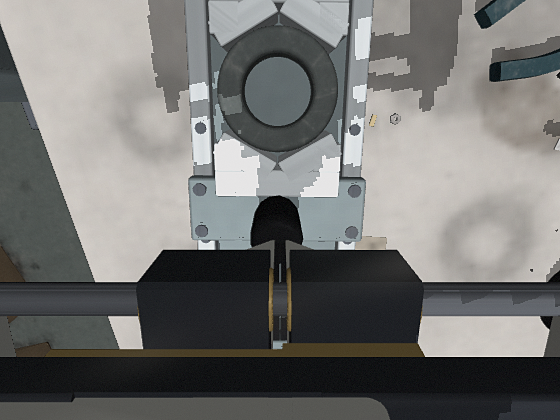

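```bash
python3 - <<'E'
from h import *
A=rot([-3.14084187,0,1.3805593]); O=np.array([.4356,-.379,.2011])
def camat(p,r):
    m=robot.camera_model("wrist");T=np.eye(4);T[:3,:3]=rot(r);T[:3,3]=p;T=T@np.array(m["mount"]);return np.array(m["camera_matrix"]),T[:3,3],T[:3,:3]
def f(n,c,u,v,z): q=A.T@(pix2w(c,u,v,z)-O); print(n,"stand y %.4f  x %.4f"%(q[0]-.1097,q[1]-.0036))
c1=camat(O,[-3.14084,0,1.38056]);c2=camat([.45346,-.31298,.06033],[3.139,.001,1.384]);c3=camat([.4571,-.2968,.0609],[3.138,.004,1.384])
f("w1 plate bolts",c1,236,144,.035);f("w1 rail bolt",c1,332,22,.024)
for n,c,b,r,co,ap in(("w2",c2,219,99,75,148),("w3",c3,231,128,89,163)):
    f(n+" plate bolts",c,202,b,.035);f(n+" rail bolt",c,200,r,.024);f(n+" core",c,277,co,.034);f(n+" apex",c,277,ap,.04)
s=robot.observe(); print(s["contact_force"],s["tool_rot"],(A.T@(s["tool_pos"]-O)))
a=cv2.imread("pics/w3.png")[0:260,170:390]; cv2.imwrite("pics/w3c.png",cv2.resize(a,None,fx=2.3,fy=2.3,interpolation=cv2.INTER_CUBIC))
E
```

```text
w1 plate bolts stand y -0.0755  x -0.0455
w1 rail bolt stand y 0.0333  x 0.0440
w2 plate bolts stand y -0.0368  x -0.0455
w2 rail bolt stand y 0.0333  x -0.0450
w2 core stand y 0.0461  x 0.0000
w2 apex stand y 0.0069  x 0.0001
w3 plate bolts stand y -0.0283  x -0.0455
w3 rail bolt stand y 0.0331  x -0.0455
w3 core stand y 0.0553  x 0.0006
w3 apex stand y 0.0149  x 0.0006
[-1.00458212 -5.88615022  7.18926485] [3.13774251 0.00365078 1.3837877 ] [0.08479335 0.00567823 0.14020019]
```

View pics/w3c.png

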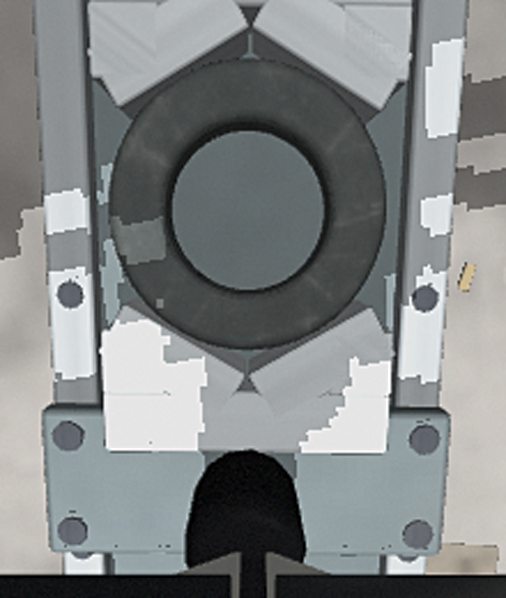

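The core is at about stand y +55 mm, x 0, nearly seated in the upper vee, and the carriage is at about 0.066. I'll push on to roughly 12 N to seat it.

```bash
python3 -m jog '[[[-1,0.001,0,0,0],[-1,0.002,0,0,0],[-1,0.002,0,0,0]]]';python3 -m jog '[[[-1,0.001,0,0,0],[-1,0.002,0,0,0],[-1,0.002,0,0,0]]]'; python3 -m jog '[[[-1,0.001,0,0,0],[-1,0.001,0,0,0]]]'
```

```text
time: 4.83
tool_pos: [0.4575, -0.2948, 0.0609]
tool_rot: [3.138, 0.004, 1.384]
contact_force: [-0.5, -5.6, 8.0]
opening: 0.0005
grip_force: 3.8
time: 5.08
tool_pos: [0.4579, -0.2929, 0.0609]
tool_rot: [3.138, 0.004, 1.384]
contact_force: [-1.1, -5.5, 7.4]
opening: 0.0005
grip_force: 3.9
time: 5.25
tool_pos: [0.4581, -0.2919, 0.0609]
tool_rot: [3.138, 0.004, 1.384]
contact_force: [-1.0, -5.4, 7.1]
opening: 0.0001
grip_force: 3.8
```

```bash
python3 - <<'E'
from h import *
im=snap("wrist","w4.png")[80:360,160:400]; b=snap("side","d4.png")[100:215,280:400]
o=np.zeros((560,800,3),np.uint8); a=cv2.resize(im,None,fx=1.6,fy=1.6); o[:a.shape[0],:a.shape[1]]=a
b=cv2.resize(b,(400,383),interpolation=cv2.INTER_CUBIC); o[:383,400:800]=b; cv2.imwrite("pics/c4.png",o)
E
```

```text
(no output)
```

View pics/c4.png

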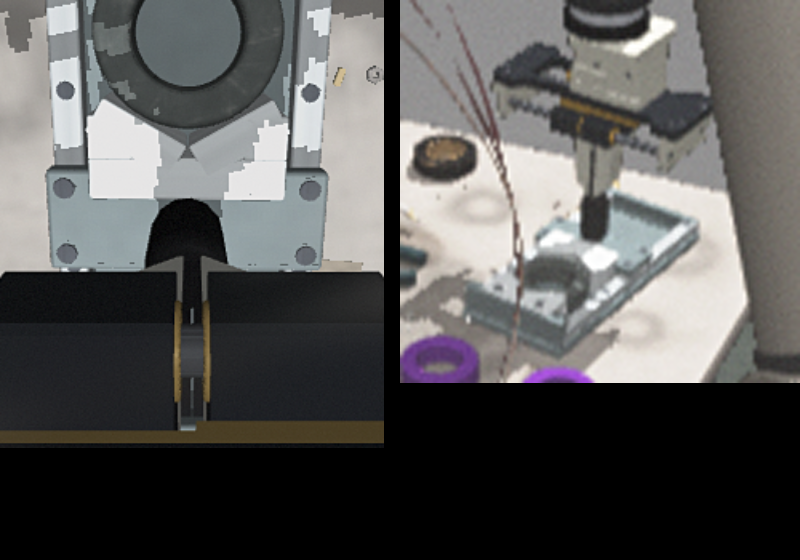

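The tool is sliding over the knob while the carriage stays put: the side force holds at about 5.5 N and the upward force at 7 N. The core has therefore stopped the carriage. I'll lift straight up and check.

```bash
python3 -m jog '[[[-1,0,0,-0.005,0],[-1,0,0,-0.01,0],[-1,0,0,-0.02,0],[-1,0,0,-0.04,0]]]'; python3 -m jog '[[[-1,0,0,-0.03,0],[-1,-0.01,0,-0.06,0],[-1,-0.03,0,-0.09,0],[-1,-0.04,0,-0.1,0],[-1,-0.04,0,-0.1,0]]]' ; python3 -m jog '[[[-1,0,0,0,0],[-1,0,0,0,0],[-1,0,0,0,0]]]'; python3 - <<'E'
from h import *
s=robot.observe();print(s["tool_pos"],s["tool_rot"]);im=snap("wrist","w5.png")
E
```

```text
time: 5.68
tool_pos: [0.4556, -0.2885, 0.0983]
tool_rot: [-3.137, -0.003, 1.384]
contact_force: [-0.5, -0.1, -0.6]
opening: 0.0007
grip_force: 0.0
time: 6.1
tool_pos: [0.4503, -0.3316, 0.2031]
tool_rot: [3.136, 0.004, 1.382]
contact_force: [-0.1, -0.3, 0.0]
opening: 0.0003
grip_force: 0.0
time: 6.35
tool_pos: [0.4489, -0.3278, 0.1979]
tool_rot: [-3.139, -0.002, 1.384]
contact_force: [0.8, -0.1, -0.1]
opening: 0.0005
grip_force: 0.0
[ 0.44893297 -0.32782148  0.19788713] [-3.13882324e+00 -2.10831357e-03  1.38442316e+00]
```

View pics/w5.png

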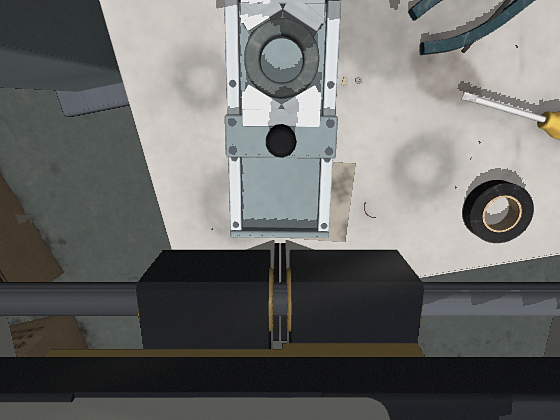

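The fingers are clear. The knob is at (281,140) and the core at (281,59) sits between both vees, with the base's open end at row about 234.

```bash
python3 - <<'E'
from h import *
A=rot([-3.14084187,0,1.3805593]); O=np.array([.4356,-.379,.2011]); m=robot.camera_model("wrist")
T=np.eye(4);T[:3,:3]=rot([-3.1388,-.0021,1.3844]);T[:3,3]=[.44893,-.32782,.19789];T=T@np.array(m["mount"]);c=(np.array(m["camera_matrix"]),T[:3,3],T[:3,:3])
def f(n,u,v,z): q=A.T@(pix2w(c,u,v,z)-O); print(n,"y %.4f  x %.4f"%(q[0]-.1097,q[1]-.0036))
f("knob",281,140,.086);f("core bottom edge",281,102,.034);f("core",281.5,60,.034);f("core top",281,19,.034);f("rail",330,84,.024);f("base end",281,235,.012);f("fixed apex",284,4,.04);f("mov apex",281,104,.04)
a=cv2.imread("pics/w5.png")[0:190,200:370];cv2.imwrite("pics/w5c.png",cv2.resize(a,None,fx=3.15,fy=3.15,interpolation=cv2.INTER_CUBIC))
E
```

```text
knob y -0.0131  x 0.0006
core bottom edge y 0.0165  x 0.0005
core y 0.0529  x 0.0008
core top y 0.0864  x 0.0001
rail y 0.0330  x 0.0465
base end y -0.1229  x 0.0012
fixed apex y 0.0968  x 0.0026
mov apex y 0.0148  x 0.0005
```

View pics/w5c.png

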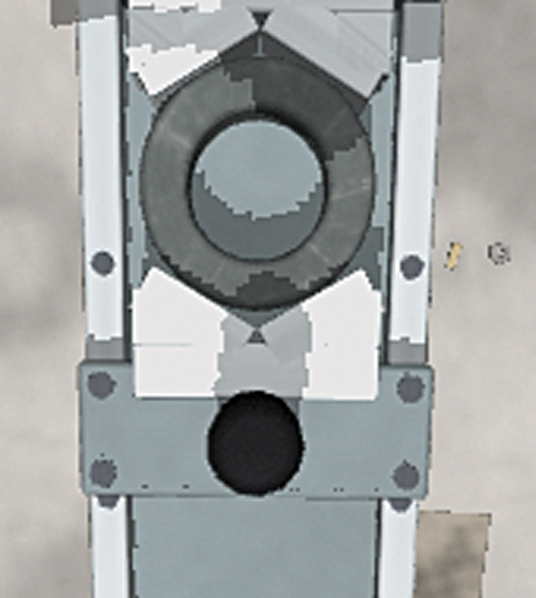

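The carriage reads about 0.068. The gap between the two vee apexes is about 78 mm, against an expected 78.6 mm, so the core touches both jaws and is home. The tool is well clear, so I'm handing in.

```bash
python3 -c "
from cell import robot
print(robot.hand_in())"
```

```text
the job is handed in; nothing more can be done
None
```

I handed the job in with the core held between both jaws of the loaded right-hand stand (carriage at about 0.068 m by camera), the gripper clear above it and the empty stand untouched; the fingers slipped on the knob at about 5.5 N, short of the 8–15 N push suggested, and no verdict came back.

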